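# Slide the catch dish under the decanting rocker, then rock it to its pour mark and hold

### The arm

A 7-joint arm with a two-finger parallel gripper is mounted at the origin on the work surface. World frame = base frame: x ahead of the robot, y to its left, z up, the work surface at z = 0. Lengths are in m, angles in rad, forces in N, time in s.
With the tool pointing down it reaches from about 0.425 to 0.975 m from the base axis. Payload 16.7 kg.
Tool frame: the origin (TCP) lies midway between the tips of the shut fingers; the grasp point (between the pads) lies 19 mm behind it; x points along the fingers, z is the direction in which the jaws open and shut, and the axes are right-handed (so a half turn about x gives the same grasp; the last joint's range is limited). The gripper opens to 85 mm and grips with 20 to 120 N. Pads are 22 mm wide; open, the fingers measure 114 mm over their backs; the gripper's body (76 mm by 85 mm) begins 54 mm behind the grasp point. The pads swing forward as they close: fully open they stand 13 mm farther back than shut.
Start: joints at [1.19, 0.426, 0.074, 1.606, -0.034, 1.111, -0.067], TCP at [0.155, -0.657, 0.231] pointing down, gripper open.
Joint ranges: [-2.85, 2.85], [-0.5, 2.14], [-1.23, 1.37], [0.21, 2.46], [-1.02, 4.16], [0.16, 2.05], [-2.73, 2.73]. Speed limits (rad/s): [1.89, 1.89, 2.39, 2.39, 3.01, 3.01, 3.01].

### API

Orientations are given as a unit quaternion [x, y, z, w].
In Python, from cell import robot, readout, optics, job gives the robot as it stands. Calls block until the motion is done:
- robot.goto(position, orientation): joint-space move of the TCP to a pose.
- robot.move_linear(position, feed=0.15, orientation=None): straight line of the TCP; orientation=None keeps the orientation; feed is the mean speed in m/s.
- robot.set_joints(angles): joint-space move.
- robot.command_gripper(opening, strength=None): finger opening in m; strength is the grip in N (None keeps the last); returns when the fingers have stopped.
- robot.wait(seconds).
- robot.ik(position, orientation): joint angles nearest the present ones, or None.
- readout.state(): the state.
- optics.capture(name): name is "scene" or "top"; returns a dict with "pixels" (420x560x3 uint8, red, green, blue), "K" (3x3 intrinsics, pixels), "D" ([k1, k2, p1, p2, k3] as OpenCV has them; the pictures are not rectified), "world_to_cam" (4x4, takes a point from world to camera coordinates). Camera axes: x right, y up, looking along -z (the intrinsics and any distortion apply to the point x, -y, -z); pixel columns grow to the right and rows downward; lengths in m; the calibration is good to about 2 mm. A picture is of the moment at which its call begins. There is no depth.
A pose or a line that the arm cannot do raises robot.MotionError and nothing moves.
- job.finish_job(): hands the job in, once; it reports no verdict.
The state is a dict: "clock": time; "q": joint angles; "joint_velocities": joint speeds; "joint_torque": joint torques, N m; "eef_pos": TCP position; "tool_rot": TCP orientation; "contact_force": force on the tool from outside, world axes, zero at the start; "wrist_torque": the same for the moment, N m; "finger_gap": finger opening in m.
Only numpy, scipy, OpenCV 4.12 (cv2) and the standard library are available. Lean on these libraries where they do the work, as an engineer would, in place of code of your own. Each camera call takes 0.05 s, during which the arm holds its last target.

### The job

Rehearse a pour with the empty bottle on the decanting rocker: first slide the white catch dish along the bench, without lifting it, until it stands wholly on the blue round spot below the bottle's mouth. Then press the rocker's yellow pad down so that it rocks on its stud, until the gauge's swinging black pointer comes to rest with its tip on the red mark. Finish while still holding the pad down there with the fingers, pointer steady on the mark, the rocker still seated on its stud, and all the other bottles and jars left where they were.

Things in the scene. Friction and masses are not known exactly. Their poses are not given: they have to be found in the camera images.
- rocker: Loose wooden rocker, about 0.5 kg: beam 195 mm long (its y), 56 wide, 12 thick, with an empty amber bottle lying on it, mouth to +y, and an upright white angle gauge at the tail (-y), facing +x, its top 144 mm above the beam's underside. z is up when level. Origin: middle of the underside, over the stud's high ridge, about 102 mm up. At rest it lies tail-down on both ridges, mouth end raised 0.20 rad.
- pad (a point): Centre of the top face of the yellow press pad (58 by 50 mm) that sticks out to -x beside the bottle's neck, at (-53, 92, 12) mm in the rocker's frame; about 130 mm up at rest. It is 92 mm ahead of the ridge: 1 mm down turns the rocker about 0.011 rad. The bottle's neck beside it tops out 57 mm above the beam's underside.
- rocker_pivot (a point): The rocker's underside point over the high ridge (the rocker's origin), about which it rocks. Pressing the pad (1 to 3 N suffice) lowers the mouth end, free to at least 0.35 rad below level; released, it falls back. Cleats and side cheeks keep it in place.
- pointer_tip (a point): Tip of the black pendulum pointer on the gauge's +x face, 92 mm below its pivot (pivot at (31, -47, 128) mm in the rocker's frame); it always hangs to the vertical, swinging for about a second after a movement.
- mark_mid (a point): Middle of the red mark tab (12 mm wide along the swing, 22 mm tall) on the gauge, at the radius of the pointer's tip; it turns with the rocker, and is fixed to it during the job.
- pointer (a joint): Pointer angle against the gauge (rad): 0 when the beam is level, positive when the mouth end is lower, about -0.20 at rest. When the pointer hangs still this is the rocker's tilt.
- mark (a joint): Angle of the red mark on the gauge (rad), same zero and sense as the pointer; set between 0.00 and 0.28 at the start and not to be changed.
- stud: Fixed wooden stud block 78 mm by 110 mm with two brass ridges along its x axis, 60 mm apart: the high one over the block's origin (top 102 mm above the bench), the low one (12 mm lower) towards -y. Origin: on the bench below the high ridge; same heading as the rocker.
- stud_top (a point): Top of the stud's high ridge, 102 mm above the bench.
- spot (a point): Centre of the flat blue round spot painted on the bench, 116 mm across, 130 mm from the stud's origin along +y, below the bottle's mouth (at least 100 mm of free height under it).
- dish_center (a point): Centre, half-way up (16 mm above the bench), of the loose white round catch dish: 84 mm across, 32 mm tall, wall 4 mm, open on top, flat base, about 0.2 kg.
- dropper_a: Bystander, to be left alone: small amber dropper bottle, black cap, 36 mm wide, 102 mm tall. Origin at the centre of its underside.
- dropper_b: Bystander, to be left alone: second small amber dropper bottle, 36 mm wide, 102 mm tall. Origin at the centre of its underside.
- jar: Bystander, to be left alone: small clear jar with a brass lid, 52 mm wide, 55 mm tall. Origin at the centre of its underside.
- flask: Bystander, to be left alone: clear conical stoppered flask, 84 mm wide, 135 mm tall. Origin at the centre of its underside.
- vase: Bystander, to be left alone: round white ceramic vase, 72 mm wide, 95 mm tall. Origin at the centre of its underside.
- tonic: Bystander, to be left alone: amber bottle with a brass cap, 56 mm wide, 150 mm tall. Origin at the centre of its underside.
Not all that is in view belongs to the job. What is meant by the part that bears dish_center is not green or pink, and is the smaller of those in its own colour.

How it is judged:
On the way, in this order (a step that is already met when the one before it is completed fails the run):
1. the dish stands wholly on the blue spot (horizontal distance between dish_center and spot below 0.016 m), for 0.3 s.
2. the fingers hold the rocker so that the pointer has settled on the red mark (distance between pointer_tip and mark_mid below 0.006 m and velocity of joint pointer between -0.15 and 0.15 rad/s and contact force between rocker and the fingers above 0.3 N and contact force between rocker and stud above 0.5 N), for 0.6 s.
At the end, for the whole second after the job is handed in: the dish stands on the bench within 16 mm of the spot's centre; the fingers press on the rocker (over 0.3 N), which is still and rests on its stud (pivot within 15 mm of the ridge's top); the pointer hangs still (under 0.15 rad/s), its tip within 6 mm of the middle of the red mark (all of step 2 and horizontal distance between dish_center and spot below 0.016 m and height (world z) of dish_center below 0.022 m and distance between rocker_pivot and stud_top below 0.015 m and angular speed of rocker below 0.1 rad/s); the arm keeps its last pose, push and grip.
It fails at once if the dish is lifted off the bench (height (world z) of dish_center above 0.03 m).
It fails at once if the rocker is knocked off its stud (distance between rocker_pivot and stud_top above 0.03 m).
It fails at once if another bottle or jar is moved (over 30 mm) (distance of any of dropper_a, dropper_b, jar, flask, vase, tonic from where it was at the start of the episode above 0.03 m).
It also fails if it takes over 64 s, if anything falls off the work surface, if the arm or the gripper's body presses on something with over 40 N, if the wrist force passes 120 N, or if a joint passes its speed limit or range.

## Working session

There is one attempt and no reset: what is moved stays moved. The work goes in short steps, each a Python script; the robot and the scene stay as the last script left them, time stands still between calls to the robot, and variables do not carry over. Pictures are saved under pics/ and viewed, and the job is handed in when it is done.

```bash
ls; mkdir -p pics; python3 - <<'E'
from cell import robot, readout, optics, job
import cv2
s=readout.state();print(s)
for n in("scene","top"):
    c=optics.capture(n);cv2.imwrite(f"pics/{n}0.png",c["pixels"][:,:,::-1]);print(n,c["K"],c["D"],c["world_to_cam"])
E
```

```text
pics
{'clock': 0.0, 'q': array([ 1.18952594,  0.42675411,  0.0738729 ,  1.60661418, -0.03409822,
        1.11082167, -0.06710081]), 'joint_velocities': array([-0.001372  , -0.00022404,  0.00100961,  0.00106407, -0.00055566,
       -0.00011682, -0.00014606]), 'joint_torque': array([ 1.60510881e-03, -9.49827361e+01,  3.76171544e+00, -4.63518977e+01,
        1.92270416e-02,  1.00838408e-02, -5.47366824e-05]), 'eef_pos': array([ 0.15490828, -0.65655311,  0.23059336]), 'tool_rot': array([ 0.4391093 ,  0.5548417 , -0.43858613,  0.55405407]), 'contact_force': array([-0.2008918 ,  0.6908535 ,  0.16471167]), 'wrist_torque': array([-0.06290437,  0.04978586, -0.02054164]), 'finger_gap': 0.08566981107493403}
scene [[423.85807588   0.         279.79350624]
 [  0.         423.85807588 209.15074762]
 [  0.           0.           1.        ]] [-0.05197353  0.          0.          0.          0.        ] [[ 0.71919095  0.69443871  0.02278721 -0.45745447]
 [-0.37010047  0.35512355  0.85843631  0.04847579]
 [ 0.58803913 -0.62581318  0.51241374 -1.53460803]
 [ 0.          0.          0.          1.        ]]
top [[464.12482912   0.         272.76087047]
 [  0.         464.12482912 203.33274473]
 [  0.           0.           1.        ]] [-0.04270777  0.          0.          0.          0.        ] [[ 0.00858447 -0.99989606  0.01158323  0.08925914]
 [ 0.98041879  0.01069513  0.19663318 -0.58750526]
 [-0.19673663  0.00966842  0.9804087  -1.3936927 ]
 [ 0.          0.          0.          1.        ]]
```

View pics/scene0.png

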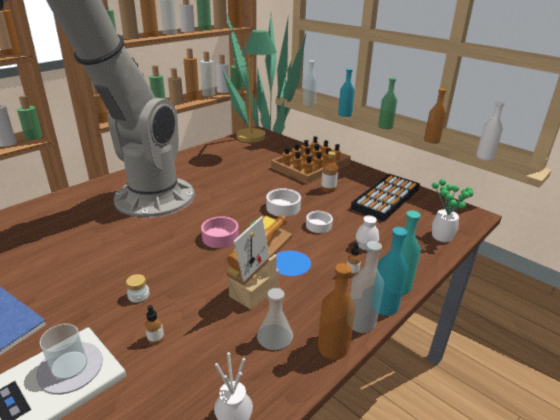

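View pics/top0.png

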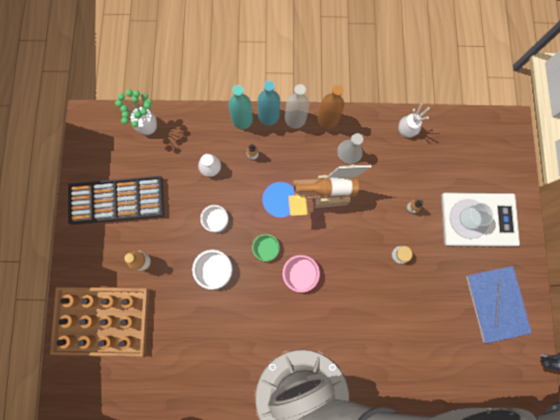

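```bash
cat > h.py <<'E'
import numpy as np, cv2
from cell import robot, readout, optics, job
def ray(c,uv):
    p=cv2.undistortPoints(np.array([[uv]],float),c["K"],np.array(c["D"]))[0,0]
    M=c["world_to_cam"];R=M[:3,:3];t=M[:3,3]
    return -R.T@t, R.T@np.array([p[0],-p[1],-1.0])
def onz(c,uv,z):
    o,d=ray(c,uv);return o+d*(z-o[2])/d[2]
def proj(c,P):
    M=c["world_to_cam"];X=M[:3,:3]@np.array(P)+M[:3,3]
    q,_=cv2.projectPoints(np.array([[X[0],-X[1],-X[2]]]),np.zeros(3),np.zeros(3),c["K"],np.array(c["D"]));return q[0,0]
def tri(c1,a,c2,b):
    o1,d1=ray(c1,a);o2,d2=ray(c2,b)
    s=np.linalg.lstsq(np.c_[d1,-d2],o2-o1,rcond=None)[0]
    return (o1+s[0]*d1+o2+s[1]*d2)/2, np.linalg.norm(o1+s[0]*d1-o2-s[1]*d2)
def save(c,box,f,name):
    x0,y0,x1,y1=box;cv2.imwrite(name,cv2.resize(c["pixels"][y0:y1,x0:x1,::-1],None,fx=f,fy=f,interpolation=cv2.INTER_CUBIC))
E
python3 - <<'E'
from h import *
import pickle
t=optics.capture("top");s=optics.capture("scene");pickle.dump((t,s),open("c0.pkl","wb"))
save(t,(180,130,380,270),4,"pics/t1.png");save(s,(190,180,350,310),5,"pics/s1.png")
E
```

```text
(no output)
```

View pics/t1.png

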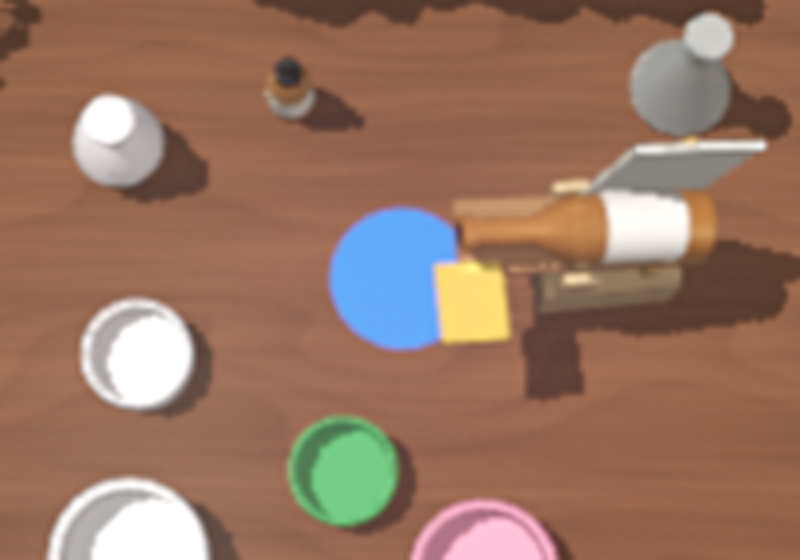

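View pics/s1.png

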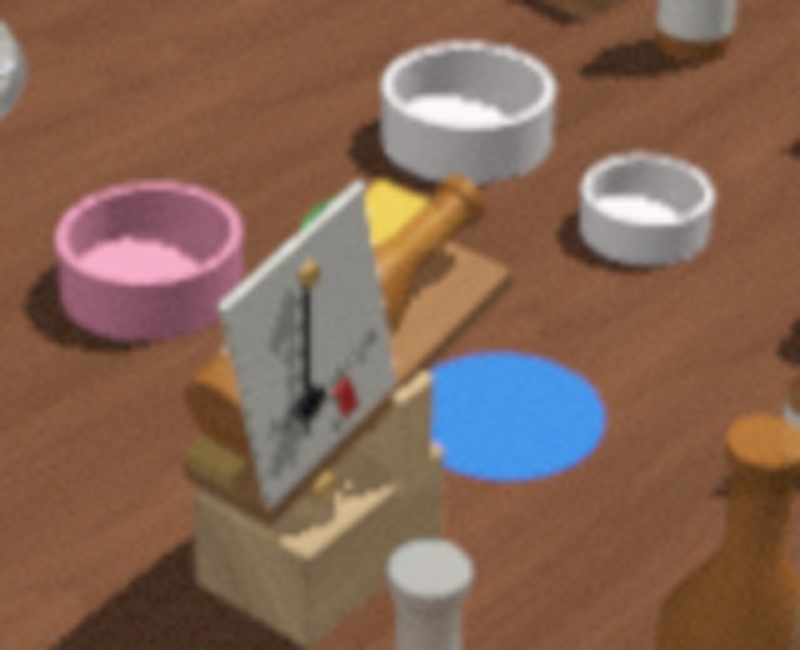

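```bash
cat > m.py <<'E'
from h import *
from scipy.optimize import least_squares
def cnt(m):
    cs,_=cv2.findContours(m.astype(np.uint8),cv2.RETR_EXTERNAL,cv2.CHAIN_APPROX_NONE);return cs
def circ(P,r=None,robust=0.002):
    x0=list(P.mean(0))+([] if r else [0.05])
    f=lambda x:np.hypot(P[:,0]-x[0],P[:,1]-x[1])-(r or x[2])
    return least_squares(f,x0,loss="soft_l1",f_scale=robust)
def hsv(c): return cv2.cvtColor(c["pixels"],cv2.COLOR_RGB2HSV)
def blue(c): h=hsv(c);return (h[...,0]>98)&(h[...,0]<118)&(h[...,1]>140)&(h[...,2]>150)
def spot(c):
    k=max(cnt(blue(c)),key=cv2.contourArea)[:,0,:]
    P=np.array([onz(c,p,0)[:2] for p in k]);hull=P
    r=circ(P,0.0575,0.0007);return r.x,np.median(abs(r.fun))
def dish(c,uv,ring=32,zz=0.032):
    h=hsv(c);m=(h[...,1]<45)&(h[...,2]>105)
    M=np.zeros(m.shape,np.uint8);cv2.circle(M,tuple(int(v) for v in uv),ring,1,-1)
    k=max(cnt(m&(M>0)),key=cv2.contourArea)
    P=np.array([onz(c,p,zz)[:2] for p in k[:,0,:]]);return circ(P).x
E
python3 - <<'E'
from m import *
import pickle
t,s=pickle.load(open("c0.pkl","rb"))
print("spot",spot(t),spot(s))
print("dish",dish(t,(214,218),22),"big",dish(t,(212,270),25))
# bystanders base approx
for n,uv in dict(vase=(209,168),drop=(253,155),flask=(349,152),green=(265,248),pink=(301,274),tonic_base=(142,262),jar=(402,255),dropb=(414,207)).items(): print(n,onz(t,uv,0.03 )[:2].round(3))
h=hsv(t);y=(h[...,0]>18)&(h[...,0]<32)&(h[...,1]>110)&(h[...,2]>190)
k=max(cnt(y),key=cv2.contourArea);print(cv2.contourArea(k),cv2.minAreaRect(k))
b=cv2.boxPoints(cv2.minAreaRect(k));print(b, [onz(t,p,.13)[:2].round(4) for p in b])
print("dish pix center z",proj(t,[*dish(t,(214,218),22)[:2],.032]))
E
```

```text
spot (array([0.61326047, 0.07760438]), np.float64(0.007338273590734554)) (array([0.61068582, 0.06855742]), np.float64(0.002836691809248497))
dish [0.54167988 0.28007209 0.04400187] big [0.38217069 0.28151951 0.06157272]
vase [0.707 0.302]
drop [0.752 0.16 ]
flask [ 0.766 -0.153]
green [0.449 0.118]
pink [0.37  0.005]
tonic_base [0.402 0.5  ]
jar [ 0.431 -0.313]
dropb [ 0.585 -0.358]
276.0 ((298.0365905761719, 204.8292694091797), (19.988109588623047, 16.233436584472656), 83.6598129272461)
[[288.86584 195.7927 ]
 [305.      194.     ]
 [307.20734 213.86584]
 [291.07318 215.65854]] [array([0.5956, 0.0479]), array([ 6.016e-01, -3.000e-04]), array([ 0.5415, -0.0065]), array([0.5356, 0.0413])]
dish pix center z [213.9997551  218.24561197]
```

```bash
cat >> m.py <<'E'
def spot2(c,sel):
    k=max(cnt(blue(c)),key=cv2.contourArea)[:,0,:]
    k=np.array([p for p in k if sel(p)])
    P=np.array([onz(c,p,0)[:2] for p in k]);r=circ(P,0.058,0.001);r2=circ(P);return r.x,r2.x
E
python3 - <<'E'
from m import *
import pickle
t,s=pickle.load(open("c0.pkl","rb"))
print(spot2(t,lambda p:p[0]<287),spot2(s,lambda p:p[0]>280))
sp=np.array(spot2(t,lambda p:p[0]<287)[0])
# heading: bottle axis in top: neck/label pixels; pad edges via line fit
for n,z in((" beam far edge",.1),):
    pass
# bottle amber mask in top
h=hsv(t);am=(h[...,0]>5)&(h[...,0]<18)&(h[...,1]>150)&(h[...,2]>120)
am[:170]=0;am[212:]=0;am[:,:290]=0;am[:,365:]=0
cv2.imwrite("pics/am.png",cv2.resize(am[165:215,285:370].astype(np.uint8)*255,None,fx=8,fy=8,interpolation=0))
cols=np.where(am.sum(0)>3)[0]
for c in cols: r=np.where(am[:,c])[0];print(c,r.min(),r.max(),end=' ; ')
E
```

```text
(array([0.61278738, 0.06559054]), array([0.61292951, 0.07095639, 0.05366921])) (array([0.60876017, 0.06633721]), array([0.61182266, 0.06913825, 0.05457203]))
316 183 190 ; 317 182 190 ; 318 182 190 ; 319 181 191 ; 320 181 190 ; 321 180 191 ; 322 179 190 ; 325 180 184 ; 326 180 184 ; 327 180 183 ; 328 180 183 ; 329 180 184 ; 330 182 191 ; 353 178 193 ; 354 178 193 ; 355 178 192 ; 356 179 192 ; 357 180 191 ; 358 183 186 ;
```

```bash
python3 - <<'E'
from m import *
import pickle
t,s=pickle.load(open("c0.pkl","rb"))
save(t,(285,160,375,215),8,"pics/t2.png");save(s,(225,205,275,285),8,"pics/s2.png")
E
```

```text
(no output)
```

View pics/t2.png

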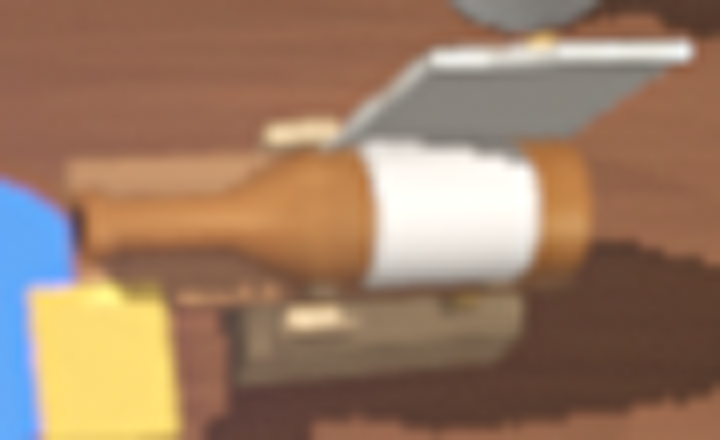

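View pics/s2.png

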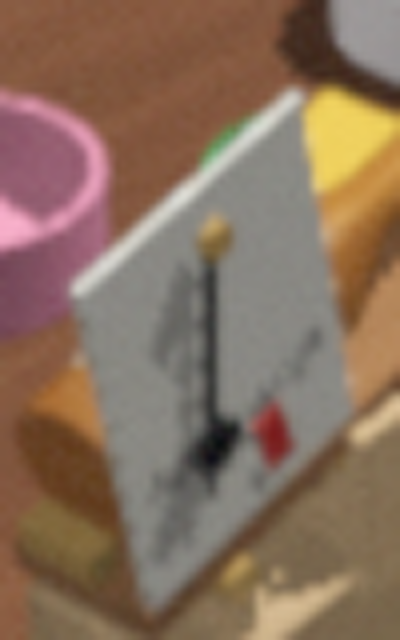

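```bash
cat > rk.py <<'E'
from m import *
def Rw(h,tilt): # tilt positive = mouth lower
    return cv2.Rodrigues(np.array([0,0,h],float))[0]@cv2.Rodrigues(np.array([-tilt,0,0],float))[0]
def P(x,p,tilt): return np.array([x[0],x[1],.102])+Rw(x[2],tilt)@(np.array(p)/1000.)
E
python3 - <<'E'
from rk import *
import pickle
t,s=pickle.load(open("c0.pkl","rb"))
T=lambda u,v:(180+u/4,130+v/4)
S=lambda u,v:(225+u/8,205+v/8)
obs=[(t,T(434,266),(-24,117,12)),(t,T(497,263),(-24,67,12)),(t,T(510,340),(-82,67,12)),(t,T(441,344),(-82,117,12)),(s,S(213,237),(31,-47,128))]
def f(x):
    r=[]
    for c,uv,p in obs: r+=list(proj(c,P(x,p,-.2))-np.array(uv)+.4)
    yr=np.array([-np.sin(x[2]),np.cos(x[2])]); r+=list((x[:2]+.13*yr-np.array([.612,.068]))/.003)
    return r
r=least_squares(f,[.61,-.06,.1]);print(r.x,np.round(r.fun,1));np.save("rk.npy",r.x)
x=r.x;print("spot",x[:2]+.13*np.array([-np.sin(x[2]),np.cos(x[2])]))
# gauge plane: rays to plane x_r=31mm
def gauge(uv,tilt):
    o,d=ray(s,uv);R=Rw(x[2],tilt);q=R.T@(o-np.array([x[0],x[1],.102]));e=R.T@d
    return (q+e*(.031-q[0])/e[0])*1000
for n,uv in dict(piv=S(213,237),bob=S(215,440),tip=S(210,490),mark=S(272,434),m1=S(263,402),m2=S(290,448),tl=S(75,292),tr=S(303,92),bl=S(150,612)).items():
    g=gauge(uv,-.2);d=g-np.array([31,-47,128]);print(n,g.round(1),"ang",np.arctan2(d[1],-d[2]).round(3),"rad",np.hypot(d[1],d[2]).round(1))
E
```

```text
[ 0.62679041 -0.05992885  0.09542378] [ 0.3  0.3  0.7  0.4 -0.6  0.2  0.4  0.   0.3 -0.3  0.8  0.5]
spot [0.61440413 0.06947973]
piv [ 31.  -47.  125.9] ang 0.004 rad 2.1
bob [ 31.  -61.6  55.9] ang -0.199 rad 73.6
tip [ 31.  -67.4  39.7] ang -0.227 rad 90.6
mark [ 31.  -39.3  38.4] ang 0.086 rad 89.9
m1 [ 31.  -40.3  53.2] ang 0.089 rad 75.1
m2 [ 31.  -33.2  26.8] ang 0.136 rad 102.1
tl [ 31.  -99.1 147.5] ang -1.93 rad 55.6
tr [ 31.   -3.  147.3] ang 1.984 rad 48.0
bl [ 31.  -99.6  16.6] ang -0.441 rad 123.2
```

```bash
cat > mv.py <<'E'
from rk import *
from scipy.spatial.transform import Rotation as Ro
x=np.load("rk.npy");hd=x[2]
yr=np.array([-np.sin(hd),np.cos(hd),0]);xr=np.array([np.cos(hd),np.sin(hd),0])
def quat(jaw,down=np.array([0,0,-1.])):
    z=jaw/np.linalg.norm(jaw);return Ro.from_matrix(np.c_[down,np.cross(z,down),z]).as_quat()
SP=np.array([*(x[:2]+.13*yr[:2]),0])
def st():
    s=readout.state();print(round(s["clock"],2),s["eef_pos"].round(4),"F",s["contact_force"].round(2),"gap",round(s["finger_gap"],4));return s
E
python3 - <<'E'
from mv import *
D=np.array([.5417,.2801,0]);g=D+.040*yr
print(Ro.from_quat(readout.state()["tool_rot"]).as_matrix().round(2))
for sgn in(1,-1):
    q=quat(sgn*yr)
    print(sgn,[None if (a:=robot.ik(g+[0,0,z],q)) is None else a.round(2) for z in(.3,.012)])
q=quat(yr)
robot.move_linear([.155,-.657,.40],feed=.3);st()
E
```

```text
[[-0.    0.97  0.23]
 [ 0.    0.23 -0.97]
 [-1.   -0.   -0.  ]]
1 [array([ 0.17,  0.52, -1.15,  1.59,  0.49,  1.35,  0.63]), array([-0.01,  0.79, -0.88,  1.83,  0.77,  0.91,  0.42])]
-1 [array([-0.7 ,  0.29,  0.07,  1.64, -0.02,  1.21, -2.09]), array([-0.1 ,  0.73, -0.74,  1.83,  0.64,  0.84, -2.63])]
0.91 [ 0.155  -0.6569  0.4001] F [ 0.64 -0.44 -1.33] gap 0.0854
```

```bash
python3 - <<'E'
from mv import *
robot.set_joints([-.7,.29,.07,1.5,-.02,1.3,1.05]);st()
D=np.array([.5417,.2801,0]);g=D+.040*yr;q=quat(yr)
robot.command_gripper(.05,20);st()
robot.goto(g+[0,0,.15],q);st()
robot.move_linear(g+[0,0,.06],feed=.1);s=st();print(s["q"].round(2))
c=optics.capture("scene");save(c,(220,130,380,250),5,"pics/s3.png")
c=optics.capture("top");save(c,(150,150,310,270),5,"pics/t3.png")
E
```

```text
4.67 [0.5654 0.3443 0.37  ] F [0.79 0.58 1.23] gap 0.0855
5.11 [0.5649 0.345  0.3699] F [ 0.53 -0.12  0.03] gap 0.0501
6.0 [0.5389 0.3207 0.1515] F [0.28 0.75 0.43] gap 0.05
7.05 [0.5382 0.3202 0.0606] F [-0.56 -0.1   0.14] gap 0.05
[-0.67  0.54  0.05  1.85 -0.03  0.75  1.06]
```

View pics/s3.png

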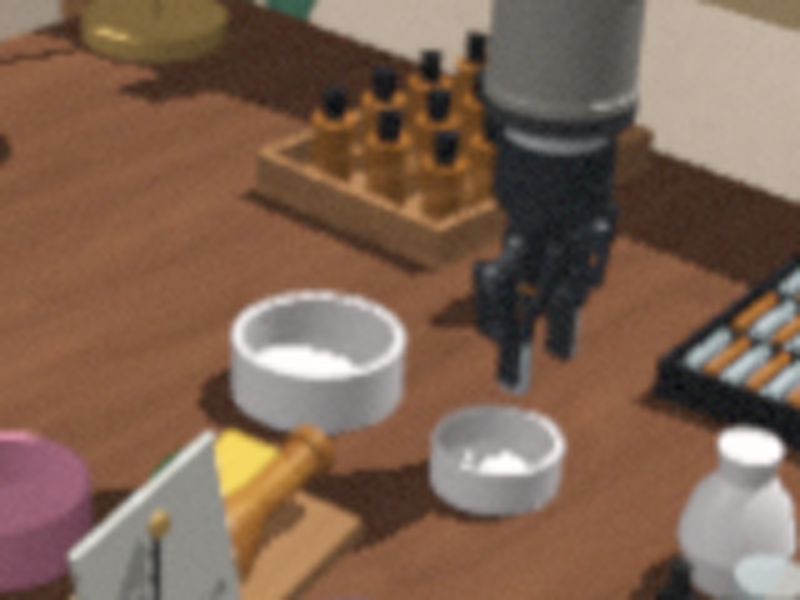

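View pics/t3.png

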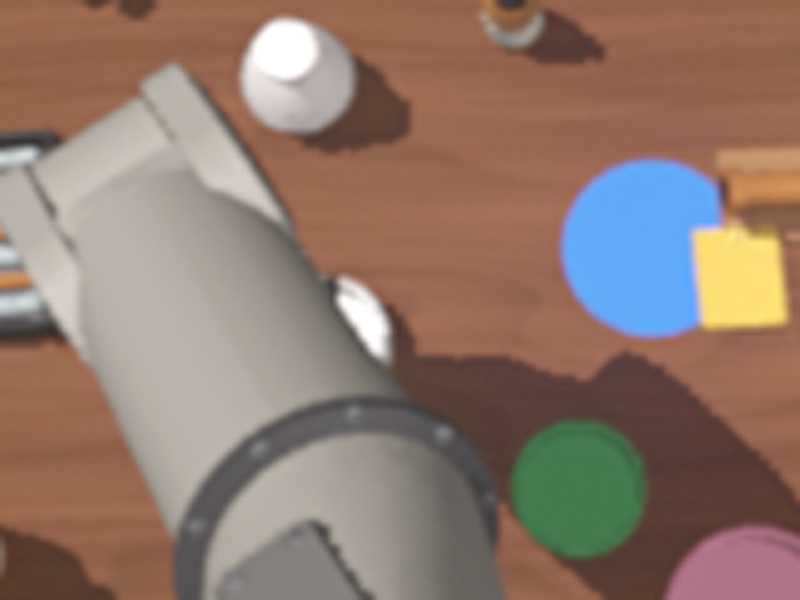

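```bash
python3 - <<'E'
from mv import *
D=np.array([.5417,.2801,0]);g=D+.040*yr
robot.move_linear(g+[0,0,.014],feed=.06);st()
robot.command_gripper(0.0,20);s=st()
c=optics.capture("scene");save(c,(220,130,380,250),5,"pics/s4.png")
E
```

```text
8.07 [0.5381 0.32   0.0142] F [-0.22  0.21 -0.64] gap 0.0499
8.53 [0.538  0.32   0.0143] F [-0.31 -0.16  4.44] gap 0.0056
```

View pics/s4.png

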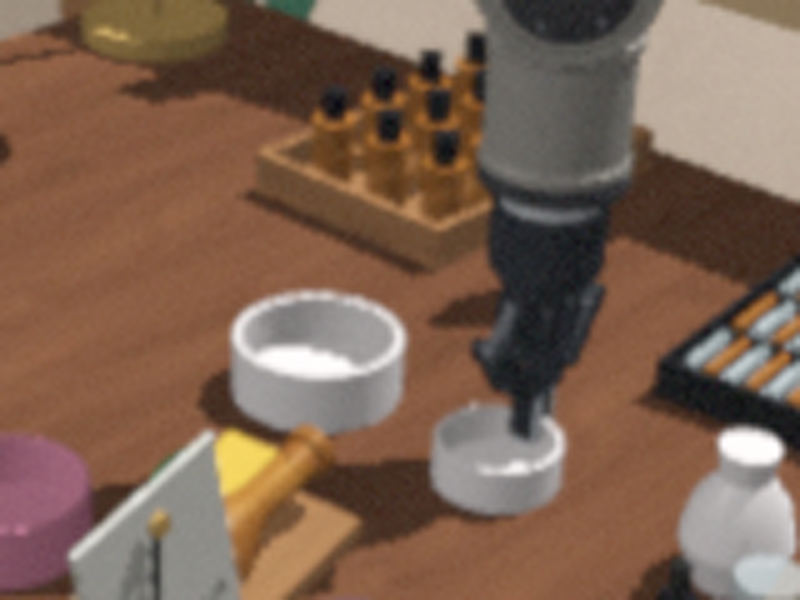

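```bash
python3 - <<'E'
from mv import *
import pickle
t,_=pickle.load(open("c0.pkl","rb"))
for u in(75,):
    p=onz(t,(285+u/8,160+222/8),.165);print("mouth yr",(p-np.array([x[0],x[1],0]))@yr)
e=readout.state()["eef_pos"]
tg=SP+.040*yr; tg[2]=e[2]
robot.move_linear(tg*.6+e*.4,feed=.09);st()
robot.move_linear(tg,feed=.06);st()
c=optics.capture("scene");save(c,(210,180,350,300),5,"pics/s5.png")
c=optics.capture("top");save(c,(180,130,340,250),5,"pics/t5.png")
E
```

```text
mouth yr 0.09436105951992711
10.21 [0.5816 0.1934 0.0143] F [ 0.11 -0.67  5.55] gap 0.0058
11.84 [0.6105 0.1097 0.0143] F [-1.63  1.78  5.28] gap 0.0055
```

View pics/s5.png

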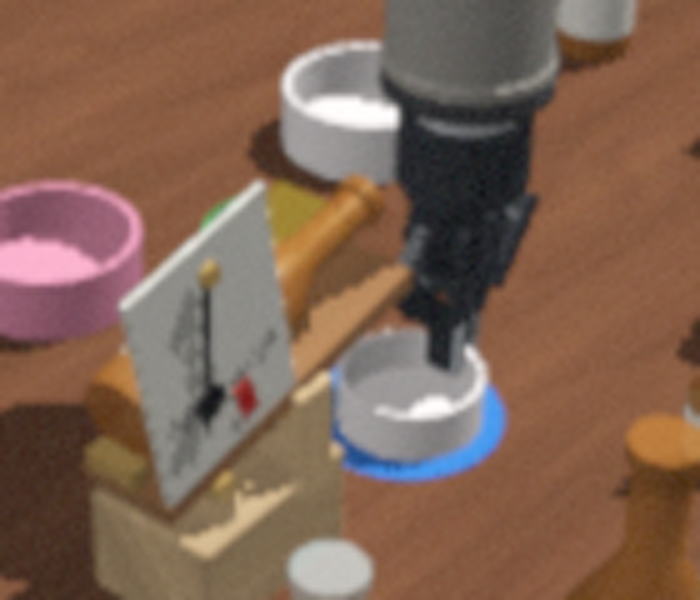

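View pics/t5.png

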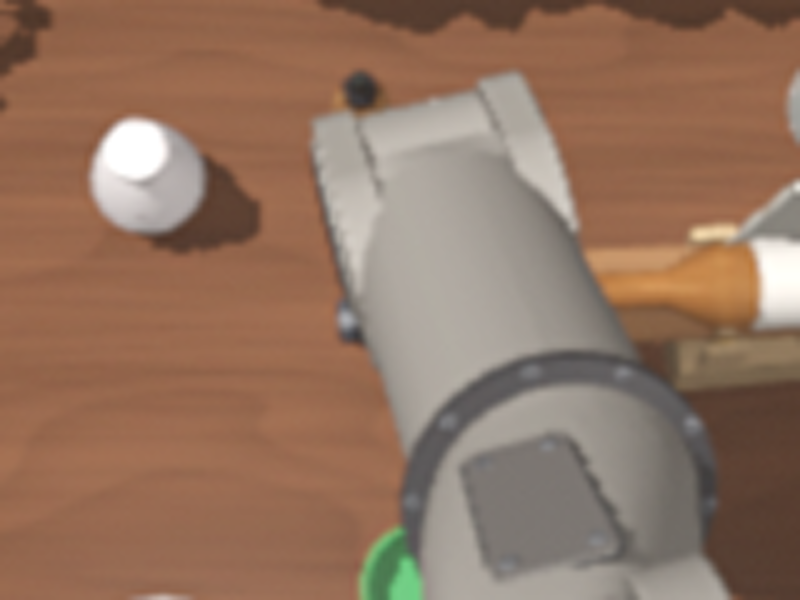

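```bash
python3 - <<'E'
from mv import *
robot.command_gripper(.03);st()
e=readout.state()["eef_pos"]
robot.move_linear([e[0],e[1],.06],feed=.08)
robot.move_linear([e[0],e[1],.33],feed=.3)
robot.command_gripper(0.0,40)
robot.move_linear([.50,.20,.33],feed=.3);st()
t=optics.capture("top");s=optics.capture("scene")
save(s,(210,180,350,300),5,"pics/s6.png");save(t,(180,130,340,250),5,"pics/t6.png")
e=readout.state()
E
```

```text
12.3 [0.6104 0.1092 0.0141] F [ 0.34 -0.58  0.46] gap 0.0301
15.1 [0.4996 0.2003 0.3303] F [ 1.45 -0.5   0.14] gap -0.0001
```

View pics/s6.png

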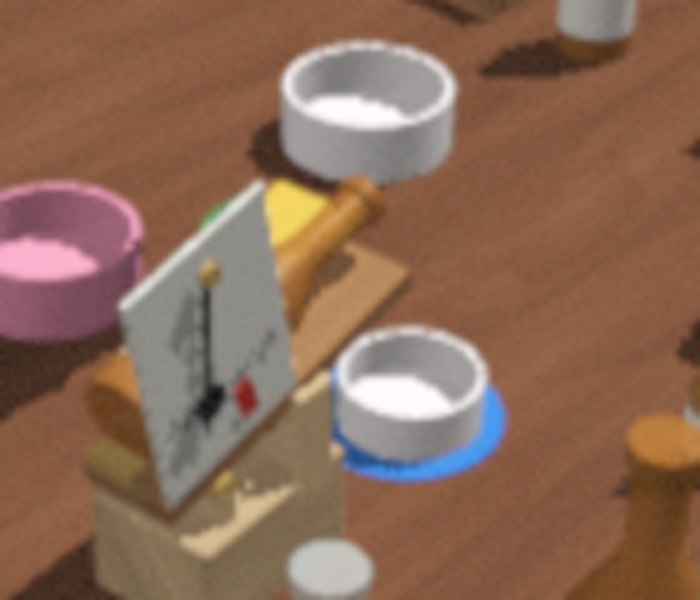

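View pics/t6.png

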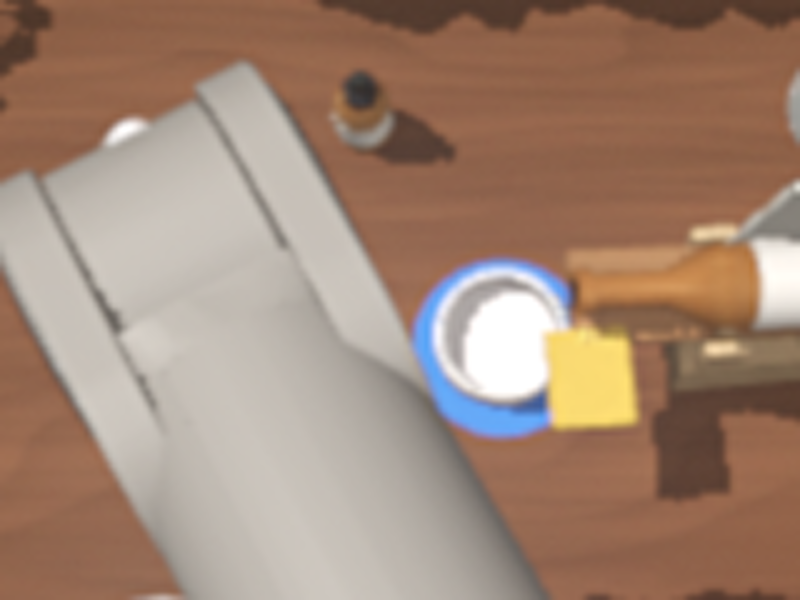

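```bash
python3 - <<'E'
from mv import *
t=optics.capture("top");s=optics.capture("scene")
T=lambda u,v:(180+u/5-.5,130+v/5-.5)
a=onz(t,T(501.5,347.5),0);b=onz(t,T(503,335.5),.032);print("top spot",a,"dish",b,b-a,"SP",SP)
# scene: dish rim ellipse extremes: left 335,right 488 ; rim centre ~ (411,375)
S=lambda u,v:(210+u/5-.5,180+v/5-.5)
print("scene dish",onz(s,S(411,376),.032),"right edge spot",onz(s,S(507,413),0)[:2]-SP[:2],"bottom",onz(s,S(413,480),0)[:2]-SP[:2])
for p in (S(507,413),S(413,480),S(470,463)):
    print(np.linalg.norm(onz(s,p,0)-SP))
st()
E
```

```text
top spot [0.6128704  0.07157186 0.        ] dish [0.61397594 0.07146615 0.032     ] [ 0.00110554 -0.00010571  0.032     ] SP [0.61440413 0.06947973 0.        ]
scene dish [0.617233   0.06691266 0.032     ] right edge spot [0.03760372 0.0432708 ] bottom [ 0.04007147 -0.03962648]
0.05732715142996348
0.05635584088407646
0.05280610311417711
15.3 [0.5006 0.1992 0.3298] F [-0.14  0.57 -0.85] gap -0.0001
```

```bash
python3 - <<'E'
from mv import *
q=quat(yr)
p=np.array([x[0],x[1],0])-.050*xr+.091*yr
print("tgt",p, "pad rest",P(x,(-53,92,12),-.2))
robot.move_linear(p+[0,0,.30],feed=.25,orientation=q)
robot.move_linear(p+[0,0,.15],feed=.15);st()
c=optics.capture("scene");save(c,(210,160,350,290),5,"pics/s7.png")
E
```

```text
tgt [0.56834749 0.0258932  0.        ] pad rest [0.56566773 0.0224041  0.13203838]
17.36 [0.5688 0.026  0.1508] F [0.97 0.1  0.44] gap 0.0
```

View pics/s7.png

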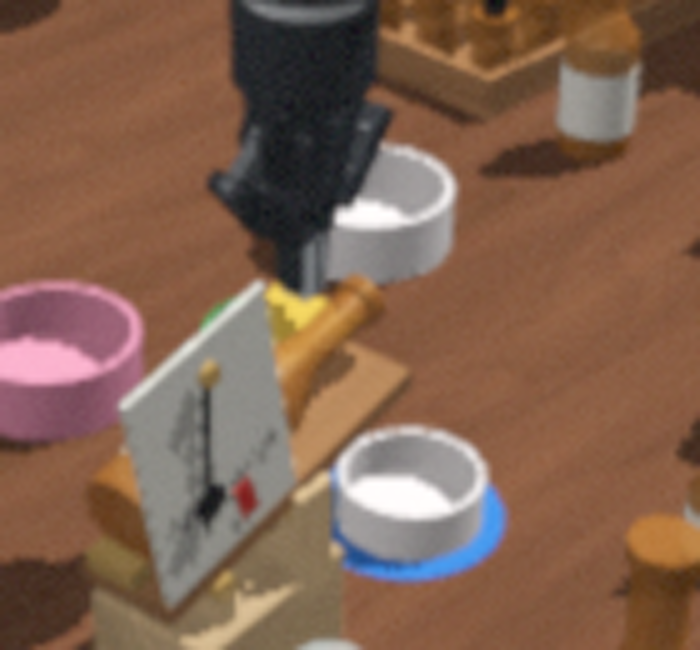

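```bash
python3 - <<'E'
from mv import *
e=readout.state()["eef_pos"]
p=np.array([x[0],x[1],0])-.050*xr+.091*yr
for z in(.132,.121,.113):
    robot.move_linear(p+[0,0,z],feed=.03);st()
robot.wait(1.2)
c=optics.capture("scene");save(c,(210,160,350,290),5,"pics/s8.png");save(c,(225,205,275,280),8,"pics/s8z.png")
E
```

```text
18.16 [0.5684 0.0259 0.132 ] F [-0.07  0.98  2.02] gap -0.0001
18.68 [0.5682 0.0259 0.1208] F [-0.44  1.17  1.48] gap -0.0
19.09 [0.5682 0.0258 0.1128] F [ 0.01 -0.02  1.51] gap 0.0002
```

View pics/s8.png

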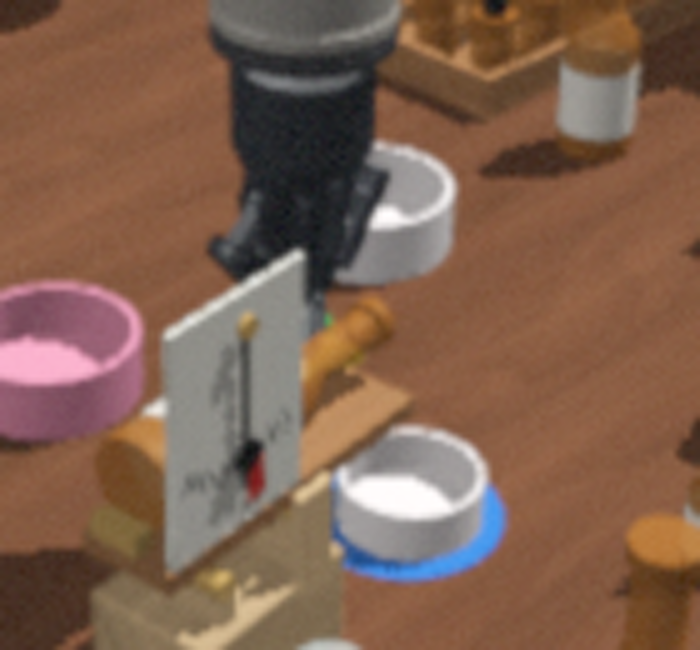

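View pics/s8z.png

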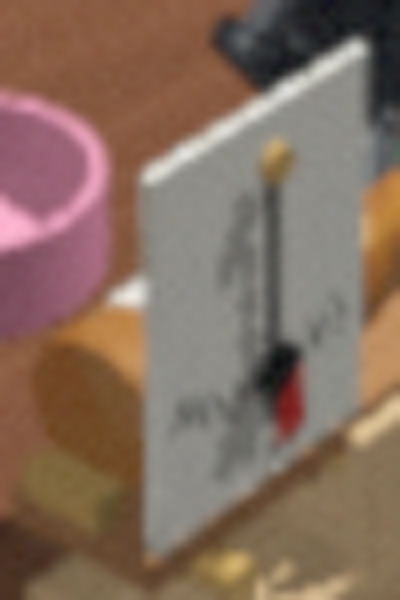

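```bash
cat > g.py <<'E'
from mv import *
def cast(c,uv):
    o,d=ray(c,uv);R=Rw(hd,0);q=R.T@(o-np.array([x[0],x[1],.102]));e=R.T@d
    return ((q+e*(.031-q[0])/e[0])*1000)[1:]
def zang(c,piv,uv):
    d=cast(c,uv)-cast(c,piv);return np.arctan2(d[0],-d[1]).round(3),np.hypot(*d).round(1)
E
python3 - <<'E'
from g import *
c=optics.capture("scene")
S=lambda u,v:(225+u/8-.5,205+v/8-.5)
a,b=cast(c,S(143,180)),cast(c,S(370,42));print("top edge tilt",np.arctan2(-(b-a)[1],(b-a)[0]),np.hypot(*(b-a)))
pv=S(276,160)
print("pivot",cast(c,pv),"expected at tilt", [ (th,(P([0,0,0],(31,-47,128),th)*1000)[1:]-[0,102]) for th in(0,.05,.1)])
for n,u in dict(LL=(278,437),LR=(301,428),TR=(300,362),tip=(268,420),bob=(278,368)).items(): print(n,zang(c,pv,S(*u)))
h=hsv(c);r=((h[...,0]<8)|(h[...,0]>172))&(h[...,1]>120)
r[:240]=0;r[265:]=0;r[:,:250]=0;r[:,268:]=0
print(np.argwhere(r).mean(0),r.sum(),readout.state()["eef_pos"])
vs=np.argwhere(r);print([zang(c,pv,(v,u)) for u,v in vs])
E
```

```text
top edge tilt 0.0028030301803011527 96.22820747610832
pivot [-45.70495815 128.70227745] expected at tilt [(0, array([-47., 128.])), (0.05, array([-40.54392857, 130.18905429])), (0.1, array([-33.98651844, 132.05270374]))]
LL (np.float64(0.005), np.float64(99.0))
LR (np.float64(0.109), np.float64(102.4))
TR (np.float64(0.137), np.float64(77.6))
tip (np.float64(-0.044), np.float64(90.1))
bob (np.float64(0.008), np.float64(73.5))
[254.75 260.6 ] 20 [0.56836551 0.02589961 0.11302578]
[(np.float64(0.088), np.float64(78.8)), (np.float64(0.042), np.float64(79.5)), (np.float64(0.085), np.float64(81.8)), (np.float64(0.04), np.float64(82.4)), (np.float64(0.082), np.float64(84.7)), (np.float64(-0.004), np.float64(83.2)), (np.float64(0.039), np.float64(85.4)), (np.float64(0.079), np.float64(87.7)), (np.float64(0.118), np.float64(90.1)), (np.float64(-0.004), np.float64(86.2)), (np.float64(0.037), np.float64(88.3)), (np.float64(0.077), np.float64(90.6)), (np.float64(0.114), np.float64(93.1)), (np.float64(0.036), np.float64(91.3)), (np.float64(0.074), np.float64(93.6)), (np.float64(0.111), np.float64(96.1)), (np.float64(0.035), np.float64(94.3)), (np.float64(0.072), np.float64(96.6)), (np.float64(0.033), np.float64(97.3)), (np.float64(0.07), np.float64(99.6))]
```

```bash
python3 - <<'E'
from g import *
p=np.array([x[0],x[1],0])-.050*xr+.091*yr
robot.move_linear(p+[0,0,.107],feed=.02);st()
robot.wait(1.5)
c=optics.capture("scene");save(c,(225,205,275,280),8,"pics/s9z.png");st()
h=hsv(c);r=((h[...,0]<8)|(h[...,0]>172))&(h[...,1]>110)
r[:235]=0;r[265:]=0;r[:,:245]=0;r[:,270:]=0
for row in range(238,264):
    print(row,np.where(r[row])[0], c["pixels"][row,252:268].sum(1))
E
```

```text
20.84 [0.5683 0.0259 0.1068] F [-0.76  1.49  1.93] gap 0.0001
22.39 [0.5684 0.0259 0.107 ] F [-0.02  0.67  2.13] gap -0.0003
238 [] [418 417 409 379 392 366 322 322 273 196 305 397 424 420 423 420]
239 [] [422 420 422 411 414 355 325 321 281 196 298 390 419 416 416 420]
240 [] [417 416 419 420 417 383 340 338 296 191 308 398 416 419 420 413]
241 [] [417 414 419 418 416 411 357 373 318 210 310 393 413 416 420 396]
242 [] [419 422 420 423 424 409 359 369 301 190 300 392 414 414 401 377]
243 [] [416 425 411 421 415 401 340 321 275 193 293 386 395 391 362 372]
244 [] [420 423 417 412 409 360 318 317 272 177 243 326 354 336 334 355]
245 [] [419 425 419 419 414 383 332 342 285 170 147 194 273 285 344 369]
246 [] [419 418 422 418 422 406 360 363 270 150  90 112 204 284 375 414]
247 [] [419 419 422 419 422 409 356 312 219 120  90  98 185 315 390 420]
248 [] [418 422 421 423 418 411 343 222 124  94  84 111 253 369 417 418]
249 [] [425 418 423 418 418 393 294 162  98  85  68 172 327 403 417 414]
250 [] [416 418 411 389 396 342 258 175 103  69 124 237 379 417 420 415]
251 [262] [389 389 395 342
[... 263 characters left out ...]
9 179 297 389 419 420 411]
255 [261 262] [380 404 373 366 332 313 304 309 240 179 201 305 393 420 417 423]
256 [261 262] [399 414 393 371 348 318 321 340 281 209 215 314 396 416 421 446]
257 [261] [422 420 408 359 316 319 323 375 307 241 272 358 403 419 403 421]
258 [] [422 422 404 360 325 312 325 377 342 300 344 403 421 396 326 298]
259 [] [416 411 390 345 317 318 328 381 377 376 396 396 393 317 256 239]
260 [] [422 414 367 332 345 371 369 381 404 422 390 334 259 234 221 238]
261 [] [418 410 365 325 387 414 417 380 376 387 317 258 212 223 232 261]
262 [] [417 415 380 351 390 413 394 381 325 272 237 207 222 249 265 299]
263 [] [416 407 416 385 401 384 329 289 254 227 223 217 243 288 301 309]
```

View pics/s9z.png

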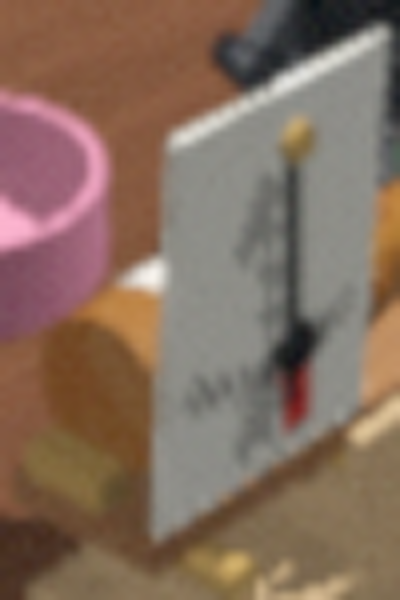

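```bash
python3 - <<'E'
from g import *
c=optics.capture("scene");print(c["pixels"][246:259,257:266].tolist())
S=lambda u,v:(225+u/8-.5,205+v/8-.5)
a,b=cast(c,S(168,145)),cast(c,S(390,28));print("top edge tilt",np.arctan2(-(b-a)[1],(b-a)[0]))
pv=S(297,138);print(cast(c,pv))
for n,u in dict(LL=(283,430),LR=(306,420),ML=(284,390),MR=(310,385),piv_str=(292,300),bob=(294,345)).items(): print(n,zang(c,pv,S(*u)))
im=cv2.resize(c["pixels"][225:265,245:275,::-1],None,fx=16,fy=14,interpolation=cv2.INTER_NEAREST);cv2.imwrite("pics/s10.png",im)
E
```

```text
[[[139, 139, 134], [121, 121, 116], [120, 120, 114], [94, 96, 92], [50, 51, 51], [24, 29, 29], [39, 35, 36], [72, 72, 68], [92, 90, 87]], [[142, 141, 135], [122, 122, 118], [103, 104, 101], [72, 74, 71], [43, 42, 44], [28, 25, 30], [27, 33, 32], [62, 61, 62], [103, 105, 99]], [[137, 136, 131], [114, 113, 108], [79, 79, 78], [41, 46, 44], [23, 18, 23], [22, 24, 24], [39, 43, 43], [87, 89, 84], [126, 126, 121]], [[131, 132, 126], [100, 100, 98], [55, 54, 56], [31, 32, 34], [27, 25, 26], [21, 20, 23], [59, 55, 52], [111, 110, 106], [134, 135, 129]], [[116, 116, 111], [89, 87, 85], [62, 62, 60], [41, 40, 36], [25, 24, 24], [50, 35, 34], [96, 77, 73], [130, 125, 121], [140, 141, 135]], [[103, 105, 99], [79, 80, 78], [79, 71, 70], [64, 51, 50], [40, 19, 16], [83, 38, 36], [117, 79, 73], [138, 127, 124], [143, 142, 136]], [[97, 99, 94], [82, 80, 77], [96, 80, 78], [87, 58, 55], [63, 23, 29], [106, 39, 38], [130, 82, 78], [141, 128, 123], [143, 143, 137]], [[102, 103, 98], [94, 93, 91], [105, 96, 91], [92, 62, 58], [68, 31, 29], [108, 37, 38], [131, 82, 79], [138, 126, 121], [142, 141, 135]]
[... 361 characters left out ...]
[122, 41, 38], [125, 46, 46], [134, 95, 87], [141, 130, 124], [139, 138, 132]], [[108, 107, 103], [112, 112, 108], [126, 123, 118], [133, 96, 90], [125, 57, 55], [122, 73, 70], [135, 116, 111], [142, 136, 130], [140, 138, 133]], [[110, 111, 106], [108, 109, 105], [132, 128, 123], [136, 109, 103], [125, 88, 84], [127, 113, 108], [137, 133, 127], [147, 142, 134], [141, 134, 124]]]
top edge tilt 0.06240057829009104
[-36.55474571 131.67722898]
LL (np.float64(-0.063), np.float64(100.9))
LR (np.float64(0.041), np.float64(103.2))
ML (np.float64(-0.068), np.float64(86.3))
MR (np.float64(0.067), np.float64(91.2))
piv_str (np.float64(-0.04), np.float64(55.4))
bob (np.float64(-0.018), np.float64(72.1))
```

View pics/s10.png

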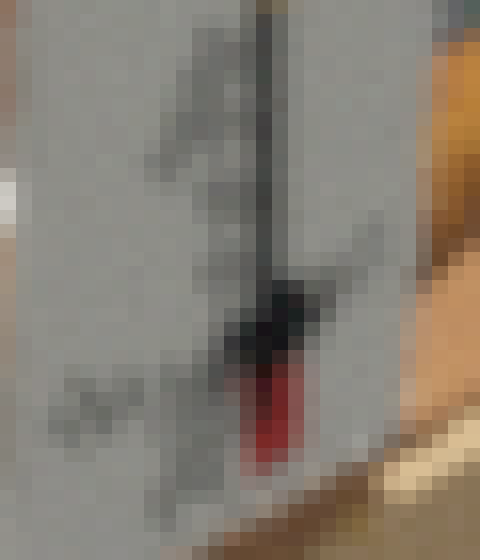

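```bash
python3 - <<'E'
from g import *
p=np.array([x[0],x[1],0])-.050*xr+.091*yr
robot.move_linear(p+[0,0,.1050],feed=.02);st()
robot.wait(2.0)
F=[]
for i in range(5): robot.wait(.05);F.append(readout.state()["contact_force"])
print(np.mean(F,0))
c=optics.capture("scene");st()
a=c["pixels"].astype(int)
for r in range(247,258): print(r,a[r,257:267].sum(1),(a[r,257:267,0]-a[r,257:267,1]))
im=cv2.resize(c["pixels"][225:265,245:275,::-1],None,fx=16,fy=14,interpolation=cv2.INTER_NEAREST);cv2.imwrite("pics/s11.png",im)
save(c,(210,160,350,290),5,"pics/s11b.png")
E
```

```text
22.69 [0.5684 0.0258 0.1049] F [-0.65  0.6   1.34] gap 0.0003
[ 0.22265869 -0.15493081  1.31300513]
24.99 [0.5683 0.0259 0.105 ] F [ 0.   -0.72  1.67] gap -0.0
247 [415 405 336 236 132  87  67 115 260 357] [-1  1  2  0 -2  3 -1  0  0  2]
248 [420 391 297 166  99  81  97 185 311 392] [0 1 0 1 2 0 3 0 1 1]
249 [387 338 257 157  98  89 159 297 392 412] [-2 -1  1  2  3  2  2  3 -1 -1]
250 [333 307 258 202 135 129 210 361 417 421] [ 0 -1  3 15 23 22 24  4  2 -1]
251 [314 264 258 224 151 136 239 383 412 421] [ 0 -1  3 30 46 40 45 12  3  1]
252 [324 282 280 242 163 130 232 382 416 420] [-1 -2  5 32 49 47 49 14 -1  0]
253 [345 317 309 257 185 133 252 376 410 414] [ 1 -1  1 30 60 62 51 13  2 -2]
254 [338 318 308 258 207 184 252 381 414 422] [ 0  1  2 33 70 75 56 12  1  0]
255 [326 309 306 262 209 191 273 383 417 420] [ 0 -1  2 33 77 89 59 15  0  0]
256 [323 317 306 277 222 255 327 393 412 415] [ 0 -1  4 34 72 64 34  8  2  0]
257 [317 316 310 276 250 310 389 412 419 391] [-1 -2  3 32 52 34  8  3  1  4]
```

View pics/s11.png

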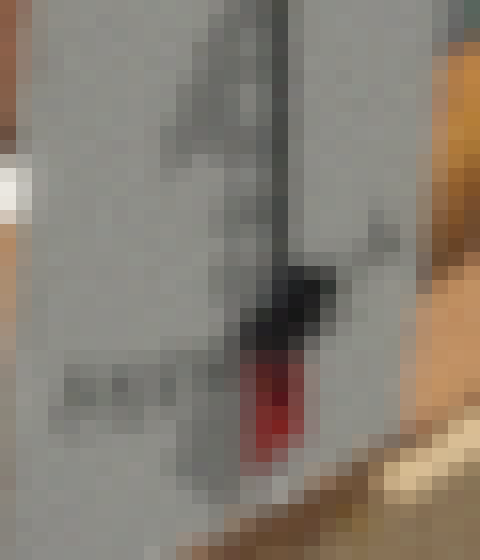

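View pics/s11b.png

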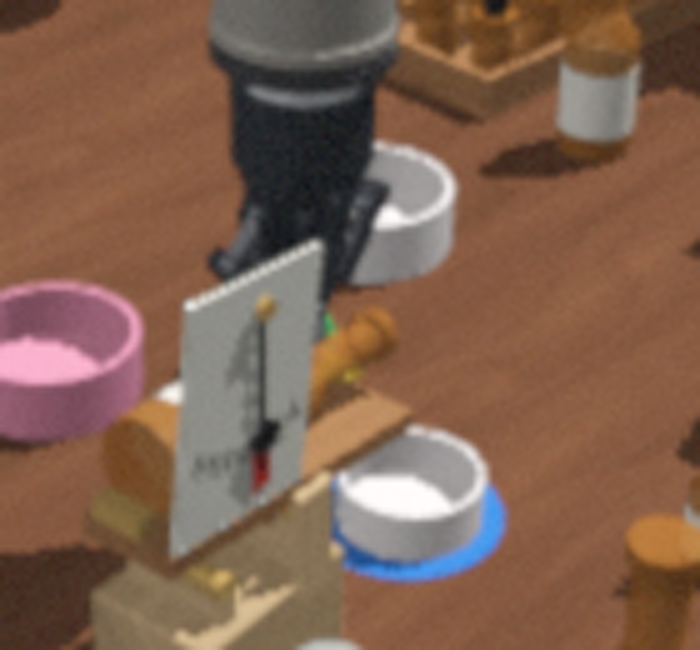

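```bash
python3 - <<'E'
from g import *
p=np.array([x[0],x[1],0])-.050*xr+.091*yr
robot.move_linear(p+[0,0,.1044],feed=.02)
robot.wait(2.5)
F=[]
for i in range(8): robot.wait(.05);F.append(readout.state()["contact_force"])
print(np.mean(F,0))
c=optics.capture("scene");st();robot.wait(.3);c2=optics.capture("scene")
for k in(c,c2):
    a=k["pixels"].astype(int)
    for r in range(251,255): print(r,a[r,257:267].sum(1),(a[r,257:267,0]-a[r,257:267,1]))
save(c2,(190,130,350,260),5,"pics/s12.png");t=optics.capture("top");save(t,(100,100,450,330),2,"pics/t12.png")
E
```

```text
[ 0.42216104 -0.22210569  1.07400227]
28.19 [0.5683 0.0259 0.1044] F [ 0.56 -0.67  1.14] gap -0.0
251 [307 300 265 242 179 135 246 380 417 423] [ 0 -1  4 30 51 39 44 13  3  0]
252 [326 290 279 255 174 135 236 379 416 419] [-1  0  5 38 60 43 49 12  2  2]
253 [356 309 307 266 186 161 247 381 423 413] [ 0  1  2 34 62 53 52 12  2  1]
254 [335 314 307 262 194 175 259 389 416 416] [ 0  0  2 37 61 77 59 14  2 -1]
251 [308 292 275 238 186 122 237 379 412 417] [ 0  0  4 32 50 43 45 11  1 -1]
252 [324 287 278 243 182 136 245 380 412 417] [ 1  0  3 36 58 42 48 14  2  0]
253 [348 324 316 256 182 148 245 383 412 416] [ 1 -2  2 35 57 59 51 12  1  0]
254 [342 316 317 259 180 173 259 380 423 416] [ 0  0  3 35 64 73 59 15  2  0]
```

View pics/s12.png

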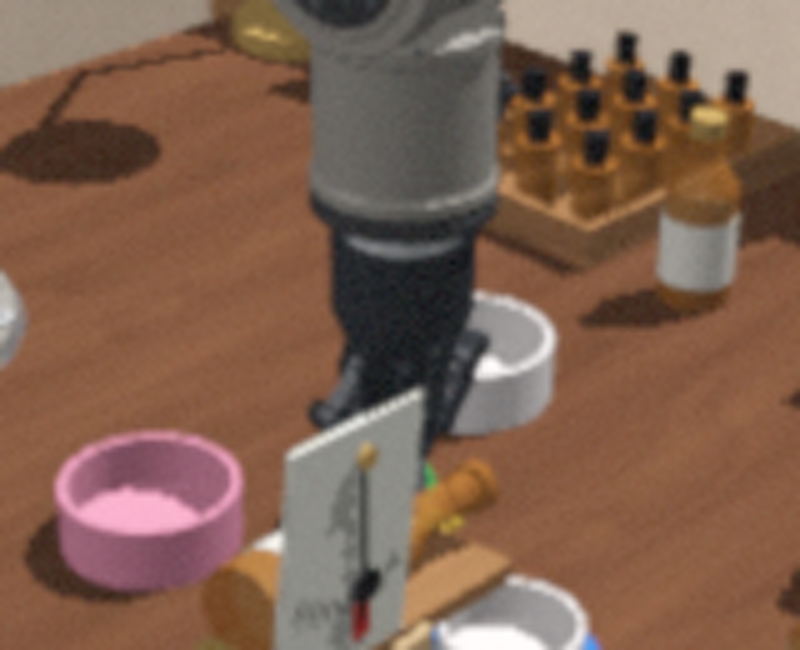

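View pics/t12.png

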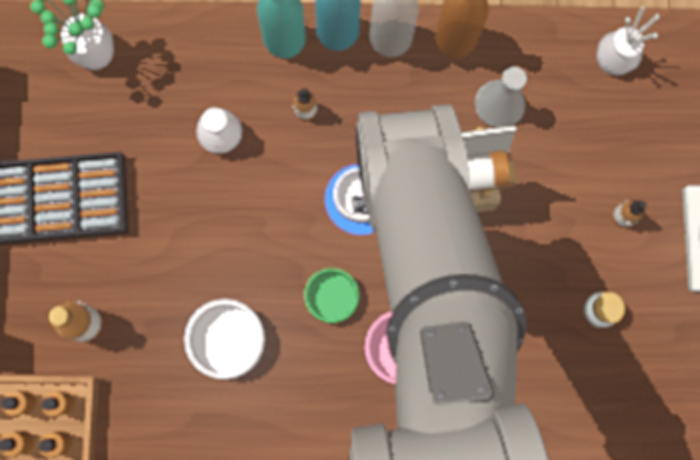

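```bash
python3 - <<'E'
from mv import *
job.finish_job();st()
E
```

```text
the job is handed in; nothing more can be done
the job is handed in; nothing more can be done
```

I slid the smaller white dish onto the blue spot, then pressed the yellow pad until the pointer came to rest on the red mark. I handed the job in at about 28.5 s while still holding the pad; finishing gives no verdict.

- **Dish:** The candidates were small white (214,218), large white (212,270), green (265,248) and pink (301,274) in the top view; I took the small white. I gripped its wall and slid it at constant height. The top view put it about 1 mm from the spot's centre. The scene view put it about 4 mm from my fitted spot centre, so the two views differ by about 5 mm. The limit is 16 mm.
- **Pointer:** It looked unchanged in two pictures 0.3 s apart. Its tip was about 1 mm from the middle of the mark. The pointer may stand slightly in front of the gauge face, which could shift that by up to about 3 mm. The limit is 6 mm.
- **Push and seating:** The upward force on the fingers averaged 1.1 N, with about 0.5 N of sensor noise. In the last scene picture the rocker looked seated on its stud.
- **Bystanders:** The top view showed the other bottles and jars looking as they did before. I judged this by eye and did not measure them again.

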